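# Queue two specimen jars in the intake lane and shut it

### The job

Load the intake lane: slide the black-lidded jar in first, right up to the far end stop, then the blue-lidded jar in behind it, and finally slide the orange shutter fully closed across the mouth. The jars hold samples, so push them along the bench without lifting them off it or tipping them over, and leave the green-lidded jar, the white bottle and the dropper bottle where they are.

Things in the scene. Friction and masses are not known exactly. Their poses are not given: they have to be found in the camera images.
- lane_mouth (a point): Frame of the intake lane, a fixed aluminium U-shaped guide without floor or roof (jars slide on the bench). The point is at bench height at the middle of the open mouth; x points into the lane, y across it, z up. Side rails x = 0 to 139 mm, 34 mm high, 6 mm thick, inner faces at y = -41 and +41 mm. End stop's inner face at x = 132 mm, 62 mm high.
- lane: The lane again, same origin and axes as its mouth point. At the mouth's -y side (towards the robot) is the white shutter housing: x = -15 to +15, y = -48 to -157 mm; at the +y side a keeper block: x = -14 to 0, y = 46 to 54 mm; both 40 mm high. Between shut shutter and end stop there are 136 mm for the jars, which together take about 130 mm.
- shutter (a joint): Sliding shutter, m: 0 = fully closed across the mouth, 0.09 = fully open (drawn into the housing, toward the lane's -y); starts at 0.083 to 0.09. Stops at both ends, about 1.5 N friction, light damping, no spring: it stays where left. The orange plate is 5 mm thick, 4 to 40 mm above the bench, inner face at lane x = -4.5 mm, leading edge 14 mm ahead of the middle of its tab.
- shutter_tab (a point): Middle of the orange push tab on the shutter: an upright plate 34 mm along the lane's x, 8 mm thick along y, from 42 to 68 mm above the bench (this point: 55 mm). Push it along the lane's +y to close. Closed, this point is at x = -26, y = +26 mm in the lane frame; y is smaller by the shutter's joint value.
- jar_black: White jar with a black lid, goes in first. Squat: 66 mm high, body 67 mm and lid 71 mm in diameter, lid from 52 mm up; about 0.12 kg. Pushed near its top it tips; push it low. Against the end stop its axis is at lane x = 97 mm. Origin: centre of the underside; z up.
- jar_blue: White jar with a slate-blue lid, goes in second. 76 mm high, body 59 mm and lid 61 mm in diameter, lid from 60 mm up; about 0.12 kg; push it low. Touching the black-lidded jar when that is home, its axis is at lane x = 31 mm; the shutter clears it from about 27 mm on. Origin: centre of the underside; z up. The two jars' starting places (one nearer to the robot and farther from the mouth, one beside it) may be swapped.
- jar_green: Bystander: white jar with dark green lid, 65 mm in diameter, 78 mm high. Origin: centre of the underside.
- bottle_white: Bystander: white bottle with spout, 53 mm in diameter, 131 mm high. Origin: centre of the underside.
- dropper_yellow: Bystander: small dropper bottle with black bulb, 21 mm in diameter, 77 mm high. Origin: centre of the underside.

How it is judged:
By the outcome, as a careful person would: the job done as asked, in the order asked, and still so for the second after the job is handed in, with the robot touching nothing.
It also fails if it takes over 61 s, if anything falls off the work surface, if the arm or the gripper's body presses on something with over 40 N, if the wrist force passes 120 N, or if a joint passes its speed limit or range.

### The arm

A 6-joint arm with a two-finger parallel gripper is mounted at the origin on the work surface; the furniture and walls round the work are solid. World frame = base frame: x ahead of the robot, y to its left, z up, the work surface at z = 0. Lengths are in mm, angles in rad, forces in N, time in s.
With the tool pointing down it reaches from about 350 to 1000 mm from the base axis. Payload 7.1 kg.
Tool frame: the origin (TCP) lies at the very end of the fingers, on their centre line; the grasp point (between the pads) lies 19 mm behind it; y points along the fingers, z is the direction in which the jaws open and shut, and the axes are right-handed (so a half turn about y gives the same grasp; the last joint's range is limited). The gripper opens to 85 mm and grips with 20 to 120 N. Pads are 22 mm wide; open, the fingers measure 114 mm over their backs; the gripper's body (76 mm by 85 mm) begins 54 mm behind the grasp point. The pads swing forward as they close: fully open they stand 13 mm farther back than shut.
Start: joints at [1.148, 0.423, 1.63, -0, 1.089, -0.019], TCP at [245.54, 574.73, 200.219] pointing down, gripper open.
Joint ranges: [-3, 3], [-0.9, 2.11], [0.09, 2.58], [-1.31, 4.45], [0.11, 2.69], [-2.54, 2.54]. Speed limits (rad/s): [2.39, 2.39, 3.01, 3.14, 3.14, 3.14].

### API

Orientations are given as a unit quaternion [w, x, y, z].
In Python, from bench import ctrl, get_image, camera_info gives the robot as it stands.
- The arm moves only by the shell command python3 -m jog 'ROWS' [FORCE]. ROWS is JSON, one flat list of numbers, 7 for each row, row after row: the shift along the tool's x, y, z in m, then the turn, a rotation vector about the tool's x, y, z in degrees, then the closure, from 0 (fully open) to 1 (shut). A call has exactly 8 rows; each row shifts and turns the commanded pose from where the row before left it, along the tool's axes as they then stand; what a row does not reach is not made up. A row lasts 1/12 s, in which the tool goes at most 41.7 mm and 7.16 degrees, less where a joint would pass 70% of its speed; a pose out of reach is approached as far as the arm can. A call with a gripper value outside its range is refused whole. The fingers move at their own pace and stop on an object; FORCE is the grip in N (left out, the last holds). Time passes only in rows, so rows that do not move let the fingers close, or fill a call up. It gives the time, the measured TCP pose, the force and the opening at its end, in the units of the state.
- ctrl.get_obs(): the state, without advancing time (a new reading comes with each control period).
- get_image(name): name is "scene" or "top"; returns the picture (384x512x3 uint8, red, green, blue); there is no depth.
- camera_info(name): a dict with "fx", "fy", "cx", "cy" (pixels), "rvec" (rotation vector, rad) and "tvec" (3), from world to camera coordinates, as OpenCV has them. Camera axes: x right, y down, z forward; pixel columns grow to the right and rows downward; lengths in mm; the calibration is good to about 2 mm. A picture is of the moment at which its call begins. camera_info takes no time and is no camera call.
- ctrl.close_job(): hands the job in, once; it reports no verdict.
The state is a dict: "t": time; "joint_pos": joint angles; "joint_velocities": joint speeds; "tau": joint torques, N m; "tool_pos": TCP position; "ee_rot": TCP orientation; "force": force on the tool from outside, world axes, zero at the start; "torque": the same for the moment, N m; "grip_width": finger opening in mm.
Only numpy, scipy, OpenCV 4.12 (cv2) and the standard library are available. Lean on these libraries where they do the work, as an engineer would, in place of code of your own. Each camera call takes 0.05 s, during which the arm holds its last target. There are 200 camera calls.

## Working session

There is one attempt and no reset: what is moved stays moved. The work goes in short steps, Python scripts to look and compute and a shell command to move; the robot and the scene stay as the last step left them, time stands still between calls to the robot, and variables do not carry over. Pictures are saved under pics/ and viewed, about 8 in all and at most 12, crops included, and the job is handed in when it is done.

```bash
mkdir -p pics; cat > h.py <<'E'
import numpy as np,cv2
from bench import ctrl,get_image,camera_info
def snap(n,f,crop=None,s=1):
    im=get_image(n)[:,:,::-1]
    if crop: x0,y0,x1,y1=crop; im=im[y0:y1,x0:x1]
    cv2.imwrite('pics/'+f,cv2.resize(im,None,fx=s,fy=s,interpolation=cv2.INTER_CUBIC))
def cam(n):
    c=camera_info(n);R=cv2.Rodrigues(np.array(c['rvec'],float))[0]
    K=np.array([[c['fx'],0,c['cx']],[0,c['fy'],c['cy']],[0,0,1]]);return K,R,np.array(c['tvec'],float).ravel()
def px2w(n,u,v,z):
    K,R,t=cam(n);d=R.T@np.linalg.solve(K,[u,v,1]);o=-R.T@t
    return (o+d*(z-o[2])/d[2]).round(1)
def w2px(n,p):
    K,R,t=cam(n);q=K@(R@np.array(p,float)+t);return (q[:2]/q[2]).round(1)
E
python3 - <<'E'
from h import *
snap('scene','s1.png',None,1.5);snap('top','t1.png',None,1.5)
for n in('scene','top'):
    K,R,t=cam(n);print(n,K[0,0],-R.T@t,R[2])
o=ctrl.get_obs();print(o)
from scipy.spatial.transform import Rotation as Ro
q=o['ee_rot'];print(Ro.from_quat([q[1],q[2],q[3],q[0]]).as_matrix().round(3))
E
```

```text
scene 370.3286846796655 [-125.6462552   644.48520368  520.64688801] [ 0.63166644 -0.57068082 -0.52471032]
top 391.72613929547356 [ 317.42064514  154.9745938  1210.80748192] [ 0.10972907 -0.01285949 -0.99387834]
{'t': 0.1, 'joint_pos': array([ 1.14795608e+00,  4.23783091e-01,  1.63061421e+00,  2.44264216e-05,
        1.08862999e+00, -1.89757899e-02]), 'joint_velocities': array([-6.51326267e-05, -1.53260130e-03, -1.80870664e-03,  8.79355675e-04,
       -5.04359307e-04, -1.47624554e-03]), 'tau': array([ 2.05203355e-04, -5.58421898e+01, -2.82446373e+01,  6.60859382e-05,
        2.96127946e-03,  2.86922887e-05]), 'tool_pos': array([245.33936193, 574.2355017 , 199.51156121]), 'ee_rot': array([-0.69224479,  0.69323123, -0.14194172,  0.14170451]), 'force': array([-0.1410023 ,  0.89481234, -0.67855816]), 'torque': array([ 0.01322007,  0.02629284, -0.03433289]), 'grip_width': 85.62599569910844}
[[ 0.92  -0.001  0.393]
 [-0.393 -0.001  0.92 ]
 [-0.    -1.    -0.001]]
```

View pics/t1.png

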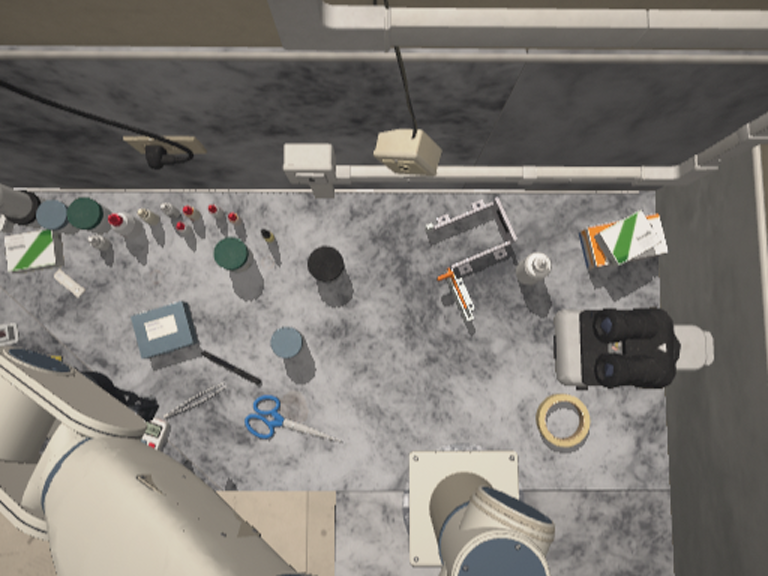

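View pics/s1.png

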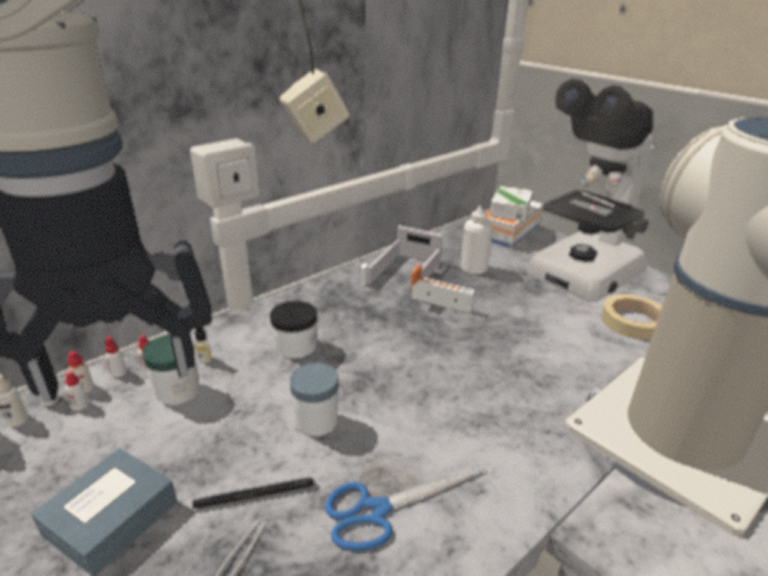

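Top view: black lid (326,264), blue lid (287,342), green (231,253), dropper (266,235), lane with its mouth to the left near (440,250), tab at (443,276) and white bottle (537,265). Next I'll enlarge the lane.

```bash
python3 - <<'E'
from h import *
snap('top','t2.png',(270,120,370,220),6)
for n,u,v,z in[('black',326,264,66),('blue',287,342,76),('green',231,253,78),('drop',266,235,70),('bottle',537,263,125)]:
    print(n,px2w('top',u/1.5,v/1.5,z))
E
```

```text
black [476.1 270.3  66. ]
blue [323.8 342.1  76. ]
green [495.8 453.6  78. ]
drop [532.9 388.3  70. ]
bottle [ 470.4 -130.   125. ]
```

View pics/t2.png

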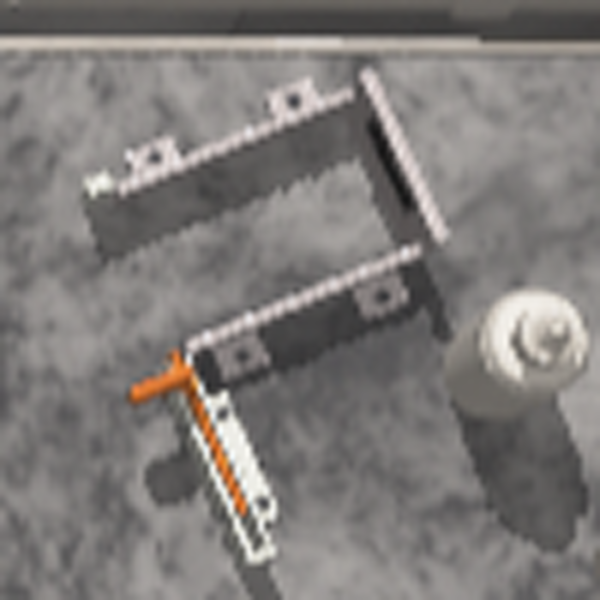

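```bash
cat > fit.py <<'E'
from h import *
from scipy.optimize import least_squares
obs=[((0,44,34),(122,190)),((0,-44,34),(190,347)),((135.5,47,62),(369,74)),((135.5,-47,62),(441,240)),((-7,50,40),(98,183)),((-15,-157,40),(250,562)),((15,-157,40),(274,549)),((130,44,34),(352,95)),((130,-44,34),(420,249))]
def L2w(p,P):
    c,s=np.cos(P[2]),np.sin(P[2]);return np.array([P[0]+c*p[0]-s*p[1],P[1]+s*p[0]+c*p[1],p[2]])
if __name__=='__main__':
    f=lambda P:np.concatenate([w2px('top',L2w(p,P))-(np.array(q)/6+[270,120]-1/12*5*0) for p,q in obs])
    import h
    def w2(n,p):
        K,R,t=cam(n);q=K@(R@np.array(p,float)+t);return q[:2]/q[2]
    w2px=w2
    r=least_squares(f,[480,0,-1.2],x_scale=[1,1,.01],loss='soft_l1');P=r.x;print(P,(r.fun.reshape(-1,2)*6).round(1))
    T=px2w('top',160/6+270,382/6+120,68);print('tab top',T)
    c,s=np.cos(P[2]),np.sin(P[2])
    for n,x in [('tab',T),('black',(476.1,270.3)),('blue',(323.8,342.1)),('green',(495.8,453.6)),('drop',(532.9,388.3)),('bottle',(470.4,-130)),('tcp',(245.3,574.2))]:
        d=np.array(x[:2])-P[:2];print(n,(c*d[0]+s*d[1]).round(1),(-s*d[0]+c*d[1]).round(1))
E
python3 fit.py
```

```text
[515.61068136  37.22979458  -1.18034042] [[-4.6 -0.8]
 [-5.2  0.7]
 [-0.1 -2.2]
 [ 3.2  3.2]
 [ 3.  -1.8]
 [-2.9  3.5]
 [28.3 -6.4]
 [-1.  -0.3]
 [-0.3  2.6]]
tab top [453.4  36.8  68. ]
tab -23.3 -57.7
black -230.6 52.2
blue -354.9 -61.3
green -392.6 140.2
drop -318.1 149.6
bottle 137.4 -105.5
tcp -599.4 -45.6
```

```bash
cat > where.py <<'E'
from fit import *
from scipy.spatial.transform import Rotation as Ro
P=[515.61,37.23,-1.18034]
o=ctrl.get_obs();q=o['ee_rot'];M=Ro.from_quat([q[1],q[2],q[3],q[0]]).as_matrix()
c,s=np.cos(P[2]),np.sin(P[2]);A=np.array([[c,s,0],[-s,c,0],[0,0,1]])
print('t',round(o['t'],2),'lane',(A@(o['tool_pos']-[P[0],P[1],0])).round(1),'F lane',(A@o['force']).round(1),'w',round(o['grip_width'],1));print((A@M).round(3).tolist(), o['joint_pos'].round(2))
E
python3 -m jog '[0,0,0,0,7,0,0.58, 0,0,0,0,7,0,0.58, 0,0,0,0,7,0,0.58, 0,0,0,0,7,0,0.58, 0,0,0,0,7,0,0.58, 0,0,0,0,7,0,0.58, 0,0,0,0,2.5,0,0.58, 0,0,0,0,0,-7,0.58]'
python3 -m jog '[0,0,0,0,0,-7,0.58, 0,0,0,0,0,0,0.58, 0,0,0,0,0,0,0.58, 0,0,0,0,0,0,0.58, 0,0,0,0,0,0,0.58, 0,0,0,0,0,0,0.58, 0,0,0,0,0,0,0.58, 0,0,0,0,0,0,0.58]'
python3 where.py
```

```text
t: 0.82
tool_pos: [246.8, 571.1, 200.2]
ee_rot: [-0.56, 0.61, -0.358, 0.431]
force: [0.4, 0.1, -0.6]
grip_width: 36.2
t: 1.48
tool_pos: [245.9, 574.3, 200.6]
ee_rot: [-0.535, 0.631, -0.319, 0.462]
force: [0.0, -0.5, -0.5]
grip_width: 35.6
t 1.48 lane [-599.3  -44.9  200.6] F lane [ 0.5 -0.2 -0.5] w 35.6
[[0.97, 0.241, 0.001], [-0.001, 0.0, 1.0], [0.241, -0.97, 0.0]] [ 1.23  0.52  1.5  -0.17  1.31  0.9 ]
```

```bash
python3 -m jog '[0.0295,0.0074,0.0097,0,0,0,0.58, 0.0295,0.0074,0.0097,0,0,0,0.58, 0.0295,0.0074,0.0097,0,0,0,0.58, 0.0295,0.0074,0.0097,0,0,0,0.58, 0.0295,0.0074,0.0097,0,0,0,0.58, 0.0295,0.0074,0.0097,0,0,0,0.58, 0.0295,0.0074,0.0097,0,0,0,0.58, 0.0295,0.0074,0.0097,0,0,0,0.58]' >/dev/null
python3 -m jog '[0.0295,0.0074,0.0097,0,0,0,0.58, 0.0295,0.0074,0.0097,0,0,0,0.58, -0.0058,0.0233,0,0,0,0,0.58, -0.0058,0.0233,0,0,0,0,0.58, -0.0058,0.0233,0,0,0,0,0.58, -0.0058,0.0233,0,0,0,0,0.58, 0,0,0,0,0,0,0.58, 0,0,0,0,0,0,0.58]'
python3 where.py; python3 - <<'E'
from h import *
snap('scene','s2.png',(60,100,360,300),2.6)
E
```

```text
t: 2.82
tool_pos: [450.5, 329.6, 103.3]
ee_rot: [-0.534, 0.632, -0.319, 0.462]
force: [-0.5, -0.3, 1.0]
grip_width: 36.1
t 2.82 lane [-295.1   51.   103.3] F lane [ 0.1 -0.5  1. ] w 36.1
[[0.97, 0.243, 0.0], [0.0, -0.002, 1.0], [0.243, -0.97, -0.002]] [ 0.75  0.5   1.79 -0.28  0.95  0.53]
```

View pics/s2.png

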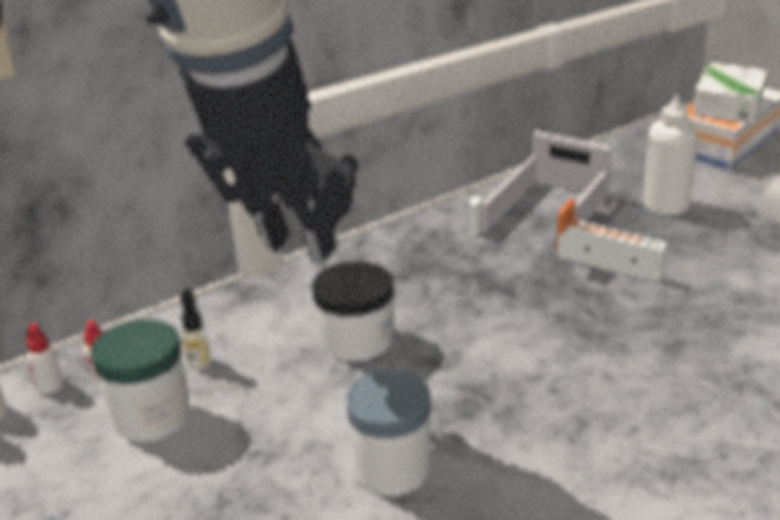

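Fingertips at (272,240) and (320,255) stand behind the black lid (352,290). The knuckles flare outwards, so I'll check their width against the tab with a projected grid at a smaller gap.

```bash
python3 -m jog '[0,0,0,0,0,0,0.68, 0,0,0,0,0,0,0.68, 0,0,0,0,0,0,0.68, 0,0,0,0,0,0,0.68, 0,0,0,0,0,0,0.68, 0,0,0,0,0,0,0.68, 0,0,0,0,0,0,0.68, 0,0,0,0,0,0,0.68]'
python3 - <<'E'
from h import *
from scipy.spatial.transform import Rotation as Ro
o=ctrl.get_obs();q=o['ee_rot'];M=Ro.from_quat([q[1],q[2],q[3],q[0]]).as_matrix()
x0,y0,s=115,130,8
im=get_image('scene')[y0:y0+75,x0:x0+100,::-1]
im=cv2.resize(im,None,fx=s,fy=s,interpolation=cv2.INTER_CUBIC)
im=cv2.convertScaleAbs(im,alpha=2.5,beta=20)
for h in (0,20,40,60,80):
  for y in range(-70,71,10):
    p=w2px('scene',o['tool_pos']+M@np.array([0,-h,y]))
    u=tuple(int(a) for a in ((p-[x0,y0]+.5)*s))
    cv2.circle(im,u,2,(0,0,255) if y<0 else (0,255,0) if y>0 else (255,0,0),-1)
    if abs(y) in(30,50): cv2.putText(im,f'{abs(y)}',(u[0]+3,u[1]-3),0,.35,(0,255,255))
cv2.imwrite('pics/g1.png',im)
E
```

```text
t: 3.53
tool_pos: [451.0, 330.4, 103.8]
ee_rot: [-0.535, 0.631, -0.319, 0.462]
force: [0.4, -0.1, -0.2]
grip_width: 27.2
```

View pics/g1.png

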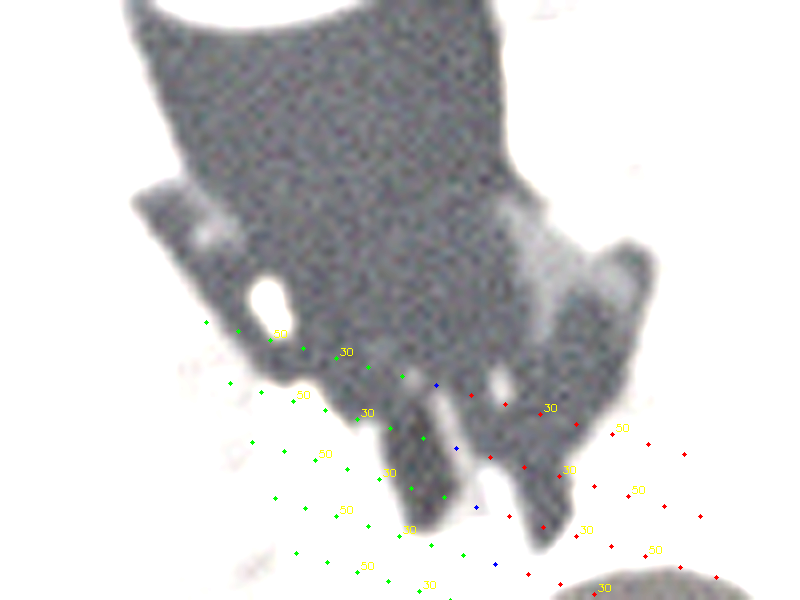

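```bash
python3 -m jog '[-0.0057,0.0228,0,0,0,0,0.68, -0.0057,0.0228,0,0,0,0,0.68, -0.0057,0.0228,0,0,0,0,0.68, -0.0057,0.0228,0,0,0,0,0.68, 0,0,0,0,0,0,0.68, 0.0068,0.0017,0,0,0,0,0.68, 0.0068,0.0017,0,0,0,0,0.68, 0.0068,0.0017,0,0,0,0,0.68]'; python3 where.py
python3 -m jog '[0.005,0.00125,0,0,0,0,0.68, 0.005,0.00125,-0.0005,0,0,0,0.68, 0.006,0.0015,-0.0015,0,0,0,0.68, 0.0087,0.0022,-0.0025,0,0,0,0.68, 0.0087,0.0022,-0.0025,0,0,0,0.68, 0.0087,0.0022,-0.0025,0,0,0,0.68, 0.0087,0.0022,-0.0025,0,0,0,0.68, 0,0,0,0,0,0,0.68]';python3 where.py
python3 - <<'E'
from h import *
snap('scene','s3.png',(100,120,300,270),4)
E
```

```text
t: 4.25
tool_pos: [460.1, 310.9, 11.1]
ee_rot: [-0.536, 0.63, -0.319, 0.462]
force: [0.5, -0.1, 0.1]
grip_width: 27.4
t 4.25 lane [-274.2   52.8   11.1] F lane [0.2 0.4 0.1] w 27.4
[[0.97, 0.241, -0.0], [-0.0, 0.002, 1.0], [0.241, -0.97, 0.002]] [ 0.71  0.64  1.83 -0.34  0.77  0.58]
t: 4.92
tool_pos: [467.3, 255.7, 9.4]
ee_rot: [-0.534, 0.632, -0.319, 0.462]
force: [-0.7, -0.1, -0.1]
grip_width: 27.3
t 4.92 lane [-220.4   38.5    9.4] F lane [-0.2 -0.7 -0.1] w 27.3
[[0.97, 0.243, 0.001], [-0.001, -0.002, 1.0], [0.243, -0.97, -0.002]] [ 0.63  0.62  1.9  -0.37  0.72  0.52]
```

View pics/s3.png

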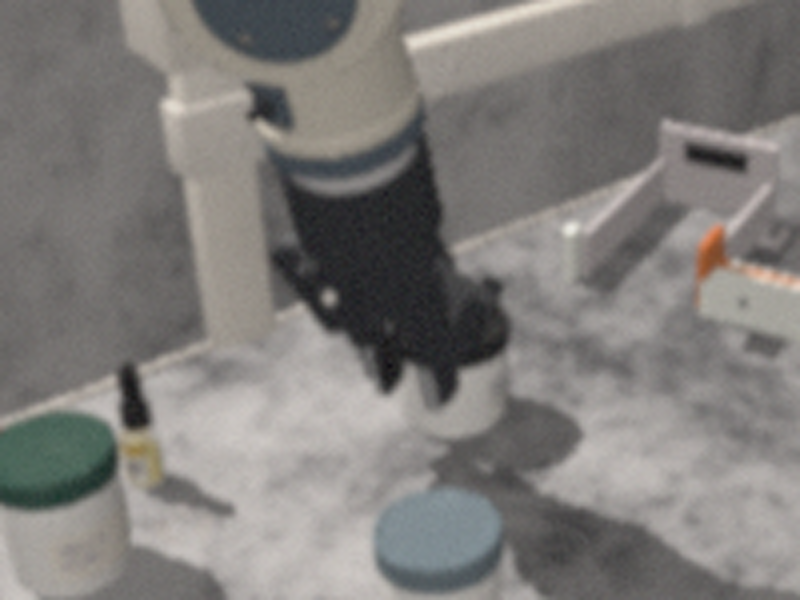

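```bash
cat > ov.py <<'E'
import sys
from fit import *
# overlay expected circles for jar at lane (x,y), given diam/height, on scene crop
def ov(f,x,y,r,hl,hh,cam_='scene',crop=(150,150,250,250),s=6,extra=[],view=True):
    P=[515.61,37.23,-1.18034]
    im=get_image(cam_)[:,:,::-1];x0,y0,x1,y1=crop
    im=cv2.resize(im[y0:y1,x0:x1],None,fx=s,fy=s,interpolation=cv2.INTER_CUBIC)
    for rr,z in((r,0),(hl,hh)):
        pts=np.array([(w2px(cam_,L2w((x+rr*np.cos(a),y+rr*np.sin(a),z),P))-[x0,y0]+.5)*s for a in np.linspace(0,6.28,60)],int)
        cv2.polylines(im,[pts],True,(0,0,255),1)
    cv2.imwrite('pics/'+f,im)
E
python3 -c "
from ov import *
ov('o1.png',-178.9,38.5,33.5,35.5,66,crop=(180,180,260,240),s=8)"
```

```text
(no output)
```

View pics/o1.png

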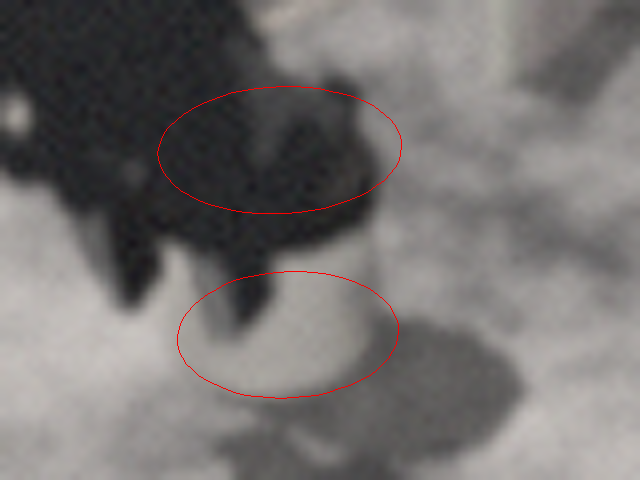

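```bash
python3 -m jog '[0.0084,0.0021,-0.0026,0,0,0,0.68, 0.0084,0.0021,-0.0026,0,0,0,0.68, 0.0084,0.0021,-0.0026,0,0,0,0.68, 0.0084,0.0021,-0.0026,0,0,0,0.68, 0.0084,0.0021,-0.0026,0,0,0,0.68, 0.0084,0.0021,-0.0026,0,0,0,0.68, 0.0084,0.0021,-0.0026,0,0,0,0.68, 0.0084,0.0021,-0.0026,0,0,0,0.68]' >/dev/null
python3 -m jog '[0.0084,0.0021,-0.0026,0,0,0,0.68, 0.0084,0.0021,-0.0026,0,0,0,0.68, 0.0084,0.0021,-0.0026,0,0,0,0.68, 0.0084,0.0021,-0.0026,0,0,0,0.68, 0.0084,0.0021,-0.0026,0,0,0,0.68, 0.0084,0.0021,-0.0026,0,0,0,0.68, 0.0084,0.0021,-0.0026,0,0,0,0.68, 0,0,0,0,0,0,0.68]' >/dev/null
python3 where.py
python3 -c "
from ov import *
ov('o2.png',-51,0,33.5,35.5,66,crop=(215,140,335,230),s=6.5)"
```

```text
t 6.35 lane [-90.9  -0.2   9.4] F lane [ 0.8 -0.4 -0.6] w 27.1
[[0.97, 0.242, 0.001], [-0.001, -0.001, 1.0], [0.242, -0.97, -0.001]] [ 0.39  0.57  2.02 -0.45  0.6   0.37]
```

View pics/o2.png

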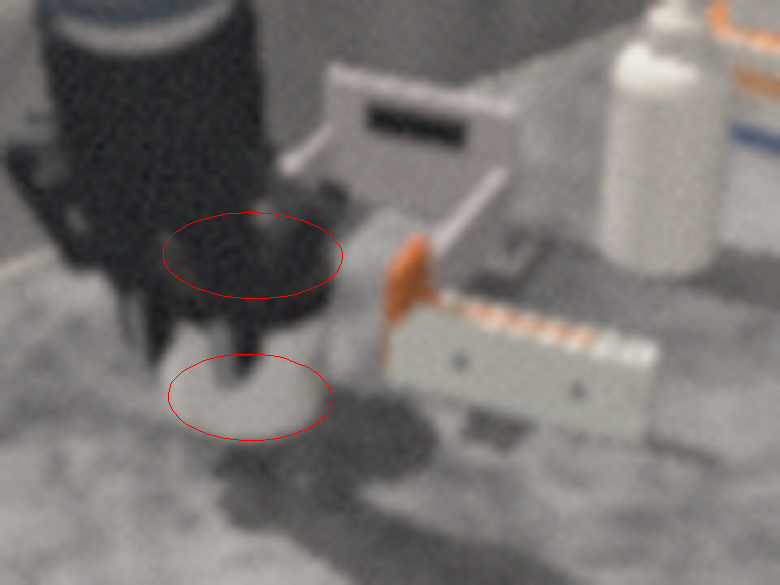

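Jar base at (247,395) matches the prediction within about 2 mm and is lined up with the mouth; on into the lane.

```bash
python3 -m jog '[0.0087,0.0022,0,0,0,0,0.68, 0.0087,0.0022,0,0,0,0,0.68, 0.0087,0.0022,0,0,0,0,0.68, 0.0087,0.0022,0,0,0,0,0.68, 0.0087,0.0022,0,0,0,0,0.68, 0.0087,0.0022,0,0,0,0,0.68, 0.0087,0.0022,0,0,0,0,0.68, 0.0087,0.0022,0,0,0,0,0.68]'
python3 where.py
python3 -m jog '[0.0068,0.0017,0,0,0,0,0.68, 0.0068,0.0017,0,0,0,0,0.68, 0.0068,0.0017,0,0,0,0,0.68, 0.0068,0.0017,0,0,0,0,0.68, 0.0068,0.0017,0,0,0,0,0.68, 0.0068,0.0017,0,0,0,0,0.68, 0.0068,0.0017,0,0,0,0,0.68, 0.0068,0.0017,0,0,0,0,0.68]'
python3 where.py
```

```text
t: 7.07
tool_pos: [508.8, 55.6, 9.3]
ee_rot: [-0.535, 0.631, -0.319, 0.462]
force: [-0.4, 0.6, -0.1]
grip_width: 27.2
t 7.07 lane [-19.6   0.7   9.3] F lane [-0.8 -0.2 -0.1] w 27.2
[[0.97, 0.242, 0.0], [-0.0, -0.0, 1.0], [0.242, -0.97, -0.0]] [ 0.24  0.58  2.01 -0.46  0.57  0.25]
t: 7.73
tool_pos: [530.0, 4.1, 9.2]
ee_rot: [-0.535, 0.631, -0.319, 0.462]
force: [0.6, 0.3, 1.2]
grip_width: 27.2
t 7.73 lane [36.1  0.7  9.2] F lane [-0.1  0.7  1.2] w 27.2
[[0.97, 0.242, 0.0], [0.0, -0.0, 1.0], [0.242, -0.97, -0.0]] [ 0.13  0.58  1.99 -0.46  0.55  0.14]
```

```bash
python3 -m jog '[0.0039,0.00097,0,0,0,0,0.68, 0.0039,0.00097,0,0,0,0,0.68, 0.0039,0.00097,0,0,0,0,0.68, 0.0029,0.00073,0,0,0,0,0.68, 0.0019,0.0005,0,0,0,0,0.68, 0.0019,0.0005,0,0,0,0,0.68, 0,0,0,0,0,0,0.68, 0,0,0,0,0,0,0.68]' >/dev/null
python3 where.py
python3 -m jog '[0.001,0.00025,0,0,0,0,0.68, 0,0,0,0,0,0,0.68, 0.001,0.00025,0,0,0,0,0.68, 0,0,0,0,0,0,0.68, 0,0,0,0,0,0,0.68, 0,0,0,0,0,0,0.68, 0,0,0,0,0,0,0.68, 0,0,0,0,0,0,0.68]' >/dev/null
python3 where.py
```

```text
t 8.4 lane [54.4  0.7  9.2] F lane [0.9 0.2 0.6] w 26.8
[[0.97, 0.242, 0.0], [-0.0, -0.0, 1.0], [0.242, -0.97, -0.0]] [ 0.1   0.59  1.98 -0.46  0.55  0.1 ]
t 9.07 lane [56.5  0.7  9.2] F lane [ 0.1 -0.   0. ] w 27.3
[[0.97, 0.242, 0.0], [-0.0, -0.0, 1.0], [0.242, -0.97, -0.0]] [ 0.09  0.59  1.98 -0.46  0.55  0.09]
```

Continue in 1 mm steps, checking force.

```bash
python3 -m jog '[0.001,0.00025,0,0,0,0,0.68, 0,0,0,0,0,0,0.68, 0.001,0.00025,0,0,0,0,0.68, 0,0,0,0,0,0,0.68, 0,0,0,0,0,0,0.68, 0,0,0,0,0,0,0.68, 0,0,0,0,0,0,0.68, 0,0,0,0,0,0,0.68]' >/dev/null
python3 where.py|head -1
python3 -m jog '[0.001,0.00025,0,0,0,0,0.68, 0,0,0,0,0,0,0.68, 0,0,0,0,0,0,0.68, 0,0,0,0,0,0,0.68, 0,0,0,0,0,0,0.68, 0,0,0,0,0,0,0.68, 0,0,0,0,0,0,0.68, 0,0,0,0,0,0,0.68]' >/dev/null
python3 where.py|head -1
python3 -m jog '[0.001,0.00025,0,0,0,0,0.68, 0,0,0,0,0,0,0.68, 0,0,0,0,0,0,0.68, 0,0,0,0,0,0,0.68, 0,0,0,0,0,0,0.68, 0,0,0,0,0,0,0.68, 0,0,0,0,0,0,0.68, 0,0,0,0,0,0,0.68]' >/dev/null
python3 where.py|head -1
```

```text
t 9.73 lane [58.5  0.7  9.2] F lane [-0.4  0.3  0.3] w 27.6
t 10.4 lane [59.6  0.7  9.2] F lane [-0.1  0.4  0.2] w 27.5
t 11.07 lane [60.6  0.7  9.2] F lane [-1.   1.  -0.8] w 27.4
```

```bash
python3 -m jog '[0.001,0.00025,0,0,0,0,0.68, 0,0,0,0,0,0,0.68, 0,0,0,0,0,0,0.68, 0,0,0,0,0,0,0.68, 0,0,0,0,0,0,0.68, 0,0,0,0,0,0,0.68, 0,0,0,0,0,0,0.68, 0,0,0,0,0,0,0.68]' >/dev/null
python3 where.py|head -1
python3 -m jog '[0.001,0.00025,0,0,0,0,0.68, 0,0,0,0,0,0,0.68, 0,0,0,0,0,0,0.68, 0,0,0,0,0,0,0.68, 0,0,0,0,0,0,0.68, 0,0,0,0,0,0,0.68, 0,0,0,0,0,0,0.68, 0,0,0,0,0,0,0.68]' >/dev/null
python3 where.py|head -1
python3 -c "
from ov import *
ov('o3.png',97,0,33.5,35.5,66,crop=(230,130,330,205),s=8)"
```

```text
t 11.73 lane [61.6  0.8  9.2] F lane [-0.9 -0.8  0.3] w 27.4
t 12.4 lane [62.5  0.7  9.1] F lane [-4.5 -0.  -0.7] w 27.4
```

View pics/o3.png

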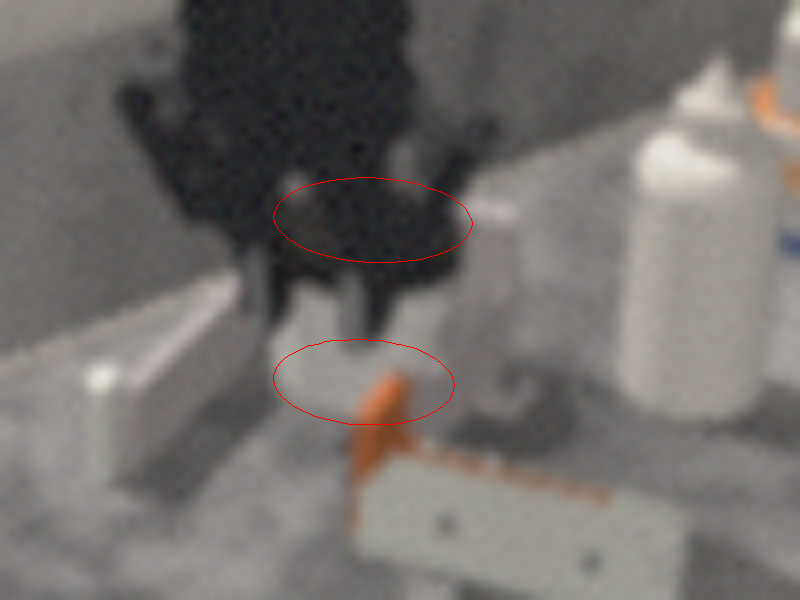

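Force shows contact at the stop (−4.5 N), and the lid's right edge at 470 agrees with home. Now retreat and go behind the blue jar.

```bash
python3 -m jog '[-0.005,-0.00125,0,0,0,0,0.68, -0.0194,-0.0048,0,0,0,0,0.68, -0.0194,-0.0048,0,0,0,0,0.68, -0.0194,-0.0048,0,0,0,0,0.68, -0.0194,-0.0048,0,0,0,0,0.68, -0.0194,-0.0048,0,0,0,0,0.68, -0.0194,-0.0048,0,0,0,0,0.68, -0.0194,-0.0048,0,0,0,0,0.68]' >/dev/null;python3 where.py|head -1
python3 -m jog '[-0.0194,-0.0048,0,0,0,0,0.68, 0.006,-0.0243,0,0,0,0,0.68, 0.006,-0.0243,0,0,0,0,0.68, 0.006,-0.0243,0,0,0,0,0.68, 0.006,-0.0243,0,0,0,0,0.68, -0.0307,-0.0076,-0.0062,0,0,0,0.68, -0.0307,-0.0076,-0.0062,0,0,0,0.68, -0.0307,-0.0076,-0.0062,0,0,0,0.68]' >/dev/null
python3 -m jog '[-0.0307,-0.0076,-0.0062,0,0,0,0.68, -0.0307,-0.0076,-0.0062,0,0,0,0.68, -0.0307,-0.0076,-0.0062,0,0,0,0.68, -0.0307,-0.0076,-0.0062,0,0,0,0.68, -0.0307,-0.0076,-0.0062,0,0,0,0.68, -0.0307,-0.0076,-0.0062,0,0,0,0.68, -0.0307,-0.0076,-0.0062,0,0,0,0.68, 0,0,0,0,0,0,0.68]' >/dev/null
python3 where.py
python3 - <<'E'
from fit import *
P=[515.61,37.23,-1.18034]
im=get_image('top')
# black lid & lane check, blue lid centroid in scene/top
s=get_image('scene').astype(int)
for n,I in(('top',im.astype(int)),('scene',s)):
    hsv=cv2.cvtColor(I.astype(np.uint8),cv2.COLOR_RGB2HSV)
    m=((hsv[...,0]>95)&(hsv[...,0]<115)&(hsv[...,1]>60)&(hsv[...,2]>70)).astype(np.uint8)
    k,l,st,c=cv2.connectedComponentsWithStats(m)
    for i in range(1,k):
        if st[i,4]>60: print(n,st[i],c[i].round(1),px2w(n,*c[i],76))
E
```

```text
t 13.12 lane [-83.1   1.    9.1] F lane [ 0.3  0.  -0.2] w 27.4
t 14.45 lane [-423.8  -60.9  108.9] F lane [ 0.   0.8 -0. ] w 27.6
[[0.971, 0.24, -0.003], [0.003, 0.003, 1.0], [0.24, -0.971, 0.003]] [ 1.04  0.45  1.87 -0.23  0.98  0.79]
top [163 263  26  30 315] [176.5 277.4] [184.5 381.3  76. ]
scene [ 217  322   45   46 1005] [239.1 344.7] [132. 433.  76.]
```

```bash
python3 -m jog '[-0.006,0.0241,0,0,0,0,0.68, -0.006,0.0241,0,0,0,0,0.68, -0.006,0.0241,0,0,0,0,0.68, -0.006,0.0241,0,0,0,0,0.68, 0.0087,0.0022,0,0,0,0,0.68, 0.0087,0.0022,0,0,0,0,0.68, 0.0068,0.0017,0,0,0,0,0.68, 0.0058,0.0014,0,0,0,0,0.68]' >/dev/null; python3 where.py|head -1
python3 -m jog '[0.0049,0.0012,0,0,0,0,0.68, 0.0049,0.0012,0.0005,0,0,0,0.68, 0.0058,0.0014,0.0012,0,0,0,0.68, 0.0087,0.0022,0.0019,0,0,0,0.68, 0.0087,0.0022,0.0019,0,0,0,0.68, 0.0087,0.0022,0.0019,0,0,0,0.68, 0.0087,0.0022,0.0019,0,0,0,0.68, 0.0087,0.0022,0.0019,0,0,0,0.68]' >/dev/null; python3 where.py|head -1
python3 -m jog '[0.0087,0.0022,0.0019,0,0,0,0.68, 0.0087,0.0022,0.0019,0,0,0,0.68, 0.0087,0.0022,0.0019,0,0,0,0.68, 0.0087,0.0022,0.0019,0,0,0,0.68, 0.0087,0.0022,0.0019,0,0,0,0.68, 0.0087,0.0022,0.0019,0,0,0,0.68, 0.0087,0.0022,0.0019,0,0,0,0.68, 0.0087,0.0022,0.0019,0,0,0,0.68]' >/dev/null; python3 where.py|head -1
python3 -m jog '[0.0087,0.0022,0.0019,0,0,0,0.68, 0.0087,0.0022,0.0019,0,0,0,0.68, 0.0087,0.0022,0.0019,0,0,0,0.68, 0.0087,0.0022,0.0019,0,0,0,0.68, 0.0087,0.0022,0.0019,0,0,0,0.68, 0.0087,0.0022,0.0019,0,0,0,0.68, 0,0,0,0,0,0,0.68, 0,0,0,0,0,0,0.68]' >/dev/null; python3 where.py
python3 -c "
from ov import *
ov('o4.png',-152,-15,29.5,30.5,76,crop=(180,140,330,250),s=5)"
```

```text
t 15.22 lane [-386.7  -60.5   10.5] F lane [-1.2 -1.  -1. ] w 27.4
t 15.88 lane [-326.   -49.9    9.1] F lane [-2.1 -0.7  1.6] w 26.8
t 16.55 lane [-254.3  -34.7    8.8] F lane [-2.1  0.1  2. ] w 27.5
t 17.22 lane [-200.6  -23.6    8.5] F lane [0.4 0.4 0.1] w 27.3
[[0.97, 0.242, 0.001], [-0.001, -0.001, 1.0], [0.242, -0.97, -0.001]] [ 0.62  0.57  2.04 -0.41  0.63  0.57]
```

View pics/o4.png

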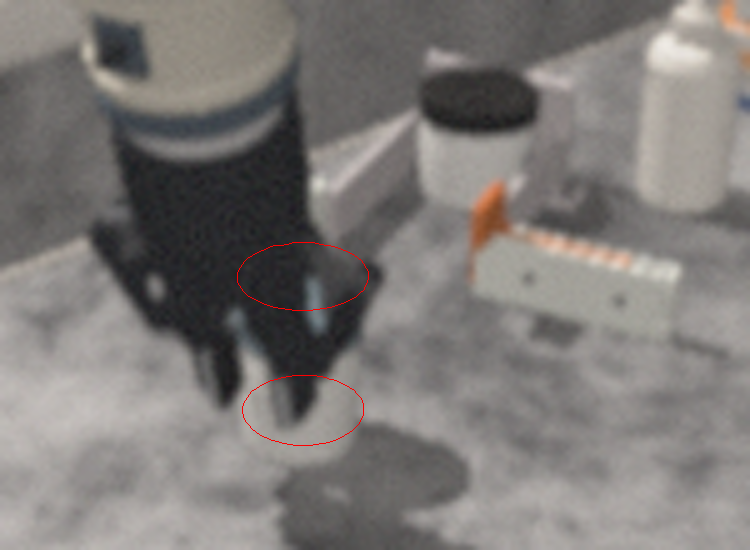

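Blue jar is still cradled (base bottom ≈ (298,465)), and the black jar (478,140) sits upright at the stop. Continue.

```bash
python3 -m jog '[0.0085,0.0021,0.0021,0,0,0,0.68, 0.0085,0.0021,0.0021,0,0,0,0.68, 0.0085,0.0021,0.0021,0,0,0,0.68, 0.0085,0.0021,0.0021,0,0,0,0.68, 0.0085,0.0021,0.0021,0,0,0,0.68, 0.0085,0.0021,0.0021,0,0,0,0.68, 0.0085,0.0021,0.0021,0,0,0,0.68, 0.0085,0.0021,0.0021,0,0,0,0.68]' >/dev/null
python3 -m jog '[0.0085,0.0021,0.0021,0,0,0,0.68, 0.0085,0.0021,0.0021,0,0,0,0.68, 0.0085,0.0021,0.0021,0,0,0,0.68, 0.0085,0.0021,0.0021,0,0,0,0.68, 0.0078,0.0019,0,0,0,0,0.68, 0.0078,0.0019,0,0,0,0,0.68, 0.0078,0.0019,0,0,0,0,0.68, 0,0,0,0,0,0,0.68]' >/dev/null
python3 where.py|head -1
python3 -c "
from ov import *
ov('o5.png',-37.5,1,29.5,30.5,76,crop=(215,120,335,210),s=6)"
```

```text
t 18.6 lane [-70.9   1.5   9. ] F lane [-0.8  0.3 -0.2] w 27.4
```

View pics/o5.png

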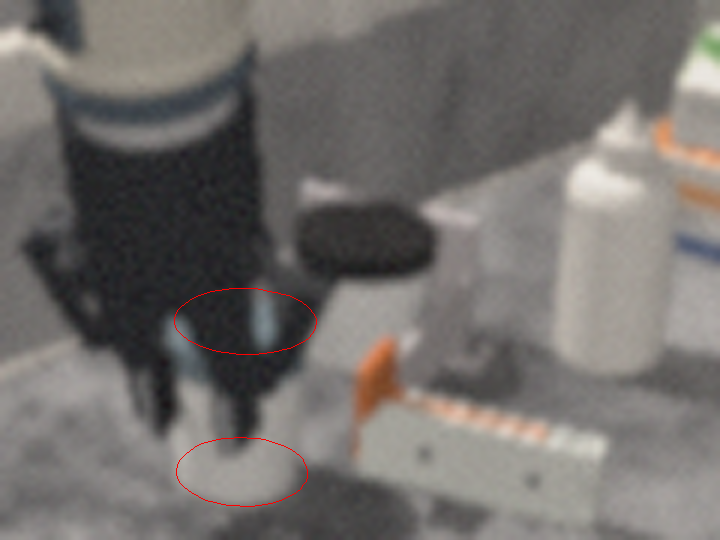

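Blue jar base (238,472) matches the prediction and is lined up with the mouth.

```bash
python3 -m jog '[0.0078,0.0019,0,0,0,0,0.68, 0.0078,0.0019,0,0,0,0,0.68, 0.0078,0.0019,0,0,0,0,0.68, 0.0078,0.0019,0,0,0,0,0.68, 0.0078,0.0019,0,0,0,0,0.68, 0.0078,0.0019,0,0,0,0,0.68, 0.0078,0.0019,0,0,0,0,0.68, 0.0039,0.001,0,0,0,0,0.68]' >/dev/null
python3 where.py|head -1
python3 -m jog '[0.0039,0.001,0,0,0,0,0.68, 0.0029,0.0007,0,0,0,0,0.68, 0.0019,0.0005,0,0,0,0,0.68, 0,0,0,0,0,0,0.68, 0,0,0,0,0,0,0.68, 0,0,0,0,0,0,0.68, 0,0,0,0,0,0,0.68, 0,0,0,0,0,0,0.68]' >/dev/null
python3 where.py|head -1
python3 -m jog '[0.001,0.00025,0,0,0,0,0.68, 0,0,0,0,0,0,0.68, 0.001,0.00025,0,0,0,0,0.68, 0,0,0,0,0,0,0.68, 0,0,0,0,0,0,0.68, 0,0,0,0,0,0,0.68, 0,0,0,0,0,0,0.68, 0,0,0,0,0,0,0.68]' >/dev/null
python3 where.py|head -1
```

```text
t 19.32 lane [-10.8   1.7   9.3] F lane [-1.3 -0.9 -0. ] w 27.3
t 19.98 lane [-3.2  1.8  9.2] F lane [ 0.3 -0.4 -0.3] w 27.6
t 20.65 lane [-0.9  1.8  9.2] F lane [-1.   0.8  0.4] w 27.2
```

```bash
python3 -m jog '[0.001,0.00025,0,0,0,0,0.68, 0,0,0,0,0,0,0.68, 0.001,0.00025,0,0,0,0,0.68, 0,0,0,0,0,0,0.68, 0,0,0,0,0,0,0.68, 0,0,0,0,0,0,0.68, 0,0,0,0,0,0,0.68, 0,0,0,0,0,0,0.68]' >/dev/null
python3 where.py|head -1
python3 -m jog '[0.001,0.00025,0,0,0,0,0.68, 0,0,0,0,0,0,0.68, 0,0,0,0,0,0,0.68, 0,0,0,0,0,0,0.68, 0,0,0,0,0,0,0.68, 0,0,0,0,0,0,0.68, 0,0,0,0,0,0,0.68, 0,0,0,0,0,0,0.68]' >/dev/null
python3 where.py|head -1
```

```text
t 21.32 lane [1.1 1.7 9.2] F lane [-0.9  0.7  0.5] w 27.1
t 21.98 lane [2.1 1.7 9.2] F lane [-0.8  0.1 -0.7] w 27.4
```

```bash
python3 -m jog '[0.001,0.00025,0,0,0,0,0.68, 0,0,0,0,0,0,0.68, 0,0,0,0,0,0,0.68, 0,0,0,0,0,0,0.68, 0,0,0,0,0,0,0.68, 0,0,0,0,0,0,0.68, 0,0,0,0,0,0,0.68, 0,0,0,0,0,0,0.68]' >/dev/null
python3 where.py|head -1
python3 -m jog '[0.001,0.00025,0,0,0,0,0.68, 0,0,0,0,0,0,0.68, 0,0,0,0,0,0,0.68, 0,0,0,0,0,0,0.68, 0,0,0,0,0,0,0.68, 0,0,0,0,0,0,0.68, 0,0,0,0,0,0,0.68, 0,0,0,0,0,0,0.68]' >/dev/null
python3 where.py|head -1
```

```text
t 22.65 lane [3.1 1.7 9.2] F lane [-1.5 -0.2  0.2] w 27.1
t 23.32 lane [4.2 1.7 9.2] F lane [-2.8 -0.7 -1.2] w 27.1
```

```bash
python3 -m jog '[0.001,0.00025,0,0,0,0,0.68, 0,0,0,0,0,0,0.68, 0,0,0,0,0,0,0.68, 0,0,0,0,0,0,0.68, 0,0,0,0,0,0,0.68, 0,0,0,0,0,0,0.68, 0,0,0,0,0,0,0.68, 0,0,0,0,0,0,0.68]' >/dev/null
python3 where.py|head -1
```

```text
t 23.98 lane [4.9 1.6 9.1] F lane [-6.8  0.1 -1.7] w 27.6
```

Jars are firmly seated (−6.8 N). Retreat, close fingers and move to the tab.

```bash
python3 -m jog '[-0.005,-0.00125,0,0,0,0,0.68, -0.0194,-0.0048,0,0,0,0,0.68, -0.0194,-0.0048,0,0,0,0,0.68, -0.0194,-0.0048,0,0,0,0,0.68, -0.0194,-0.0048,0,0,0,0,0.68, -0.0194,-0.0048,0,0,0,0,0.68, -0.0194,-0.0048,0,0,0,0,0.68, 0.006,-0.0243,0,0,0,0,0.68]' >/dev/null
python3 -m jog '[0.006,-0.0243,0,0,0,0,1, 0.006,-0.0243,0,0,0,0,1, 0.006,-0.0243,0,0,0,0,1, 0.0184,0.0046,-0.0194,0,0,0,1, 0.0184,0.0046,-0.0194,0,0,0,1, 0.0184,0.0046,-0.0194,0,0,0,1, 0.0184,0.0046,-0.0194,0,0,0,1, 0,0,0,0,0,0,1]' >/dev/null
python3 -m jog '[0.0184,0.0046,-0.0194,0,0,0,1, 0,0,0,0,0,0,1, 0,0,0,0,0,0,1, 0,0,0,0,0,0,1, 0,0,0,0,0,0,1, 0,0,0,0,0,0,1, 0,0,0,0,0,0,1, 0,0,0,0,0,0,1]' >/dev/null
python3 where.py
```

```text
t 25.98 lane [-25.5 -94.9 109.1] F lane [ 0.2 -0.1 -1.2] w 0.1
[[0.97, 0.242, -0.001], [0.001, 0.0, 1.0], [0.242, -0.97, 0.0]] [ 0.22  0.27  2.18 -0.39  0.68  0.13]
```

```bash
python3 -m jog '[-0.005,0.02,0,0,0,0,1, -0.005,0.02,0,0,0,0,1, -0.005,0.02,0,0,0,0,1, 0,0,0,0,0,0,1, 0,0,0.005,0,0,0,1, 0,0,0.005,0,0,0,1, 0,0,0.005,0,0,0,1, 0,0,0.005,0,0,0,1]' >/dev/null
python3 where.py|head -1
python3 -m jog '[0,0,0.005,0,0,0,1, 0,0,0.005,0,0,0,1, 0,0,0.005,0,0,0,1, 0,0,0.005,0,0,0,1, 0,0,0.005,0,0,0,1, 0,0,0.005,0,0,0,1, 0,0,0.005,0,0,0,1, 0,0,0.005,0,0,0,1]' >/dev/null
python3 where.py|head -1
python3 -m jog '[0,0,0.005,0,0,0,1, 0,0,0.005,0,0,0,1, 0,0,0.005,0,0,0,1, 0,0,0.005,0,0,0,1, 0,0,0.005,0,0,0,1, 0,0,0.003,0,0,0,1, 0,0,0.002,0,0,0,1, 0,0,0,0,0,0,1]' >/dev/null
python3 where.py|head -1
```

```text
t 26.65 lane [-25.1 -73.5  48.4] F lane [-0.9 -0.1  0. ] w -0.1
t 27.32 lane [-25.3 -34.8  47.2] F lane [-0.7  0.4  0.3] w 0.1
t 27.98 lane [-25.3  -4.8  47.3] F lane [ 0.2 -0.2  0.9] w -0.1
```

```bash
python3 -m jog '[0,0,0.002,0,0,0,1, 0,0,0.002,0,0,0,1, 0,0,0.001,0,0,0,1, 0,0,0,0,0,0,1, 0,0,0,0,0,0,1, 0,0,0,0,0,0,1, 0,0,0,0,0,0,1, 0,0,0,0,0,0,1]' >/dev/null
python3 where.py|head -1
python3 -m jog '[0,0,0.001,0,0,0,1, 0,0,0.001,0,0,0,1, 0,0,0.001,0,0,0,1, 0,0,0,0,0,0,1, 0,0,0,0,0,0,1, 0,0,0,0,0,0,1, 0,0,0,0,0,0,1, 0,0,0,0,0,0,1]' >/dev/null
python3 where.py|head -1
python3 - <<'E'
from fit import *
# orange tab/plate extent in the top and scene images (no viewing)
for n,c in(('scene',(230,120,345,230)),('top',(270,120,345,210))):
    I=get_image(n);h=cv2.cvtColor(I,cv2.COLOR_RGB2HSV);x0,y0,x1,y1=c
    m=((h[...,0]<16)&(h[...,1]>130)&(h[...,2]>100))[y0:y1,x0:x1]
    v,u=np.nonzero(m);print(n,len(u),u.min()+x0,u.max()+x0,v.min()+y0,v.max()+y0) if len(u) else print(n,0)
E
```

```text
t 28.65 lane [-25.2  -0.3  47.2] F lane [-0.1 -0.2  0.1] w 0.0
t 29.32 lane [-25.3   2.7  47.2] F lane [-0.  -0.8  0.7] w 0.0
scene 45 275 340 142 188
top 0
```

```bash
python3 -m jog '[0,0,0.001,0,0,0,1, 0,0,0.001,0,0,0,1, 0,0,0.001,0,0,0,1, 0,0,0,0,0,0,1, 0,0,0,0,0,0,1, 0,0,0,0,0,0,1, 0,0,0,0,0,0,1, 0,0,0,0,0,0,1]' >/dev/null
python3 where.py|head -1
python3 -m jog '[0,0,0.001,0,0,0,1, 0,0,0.001,0,0,0,1, 0,0,0,0,0,0,1, 0,0,0,0,0,0,1, 0,0,0,0,0,0,1, 0,0,0,0,0,0,1, 0,0,0,0,0,0,1, 0,0,0,0,0,0,1]' >/dev/null
python3 where.py|head -1
python3 -m jog '[0,0,0.001,0,0,0,1, 0,0,0.001,0,0,0,1, 0,0,0,0,0,0,1, 0,0,0,0,0,0,1, 0,0,0,0,0,0,1, 0,0,0,0,0,0,1, 0,0,0,0,0,0,1, 0,0,0,0,0,0,1]' >/dev/null
python3 where.py|head -1
```

```text
t 30.08 lane [-25.3   5.7  47.2] F lane [ 0.3  0.3 -0.6] w -0.4
t 30.75 lane [-25.2   7.7  47.2] F lane [-0.1  0.5 -0. ] w 0.2
t 31.42 lane [-25.3   9.7  47.2] F lane [ 0.4  0.4 -0.1] w 0.2
```

```bash
python3 -m jog '[0,0,0,0,0,0,1, 0,0,0,0,0,0,1, 0,0,0,0,0,0,1, 0,0,0,0,0,0,1, 0,0,0,0,0,0,1, 0,0,0,0,0,0,1, 0,0,0.001,0,0,0,1, 0,0,0.001,0,0,0,1]' >/dev/null
python3 where.py|head -1
python3 -m jog '[0,0,0,0,0,0,1, 0,0,0,0,0,0,1, 0,0,0,0,0,0,1, 0,0,0,0,0,0,1, 0,0,0,0,0,0,1, 0,0,0,0,0,0,1, 0,0,0.001,0,0,0,1, 0,0,0.001,0,0,0,1]' >/dev/null
python3 where.py|head -1
python3 - <<'E'
from fit import *
P=[515.61,37.23,-1.18034]
I=get_image('scene');h=cv2.cvtColor(I,cv2.COLOR_RGB2HSV)
m=((h[...,0]<18)&(h[...,1]>120)&(h[...,2]>80))[100:240,200:312].astype(np.uint8)
k,l,st,c=cv2.connectedComponentsWithStats(m)
for i in range(1,k):
    if st[i,4]>3: print(st[i]+[200,100,0,0,0])
for q in(0,.083):
  print(q,[w2px('scene',L2w((-23+a,26-q*1000+2.5+b,z),P)) .tolist()for a in(-17,17) for b in(-4,4) for z in(42,68)])
cv2.imwrite('pics/f0.png',I[:,:,::-1])
E
```

```text
t 32.08 lane [-25.2  11.8  47.2] F lane [-0.4 -0.5 -0. ] w -0.4
t 32.75 lane [-25.3  13.8  47.3] F lane [-0.7  0.5 -0.9] w -0.1
[275 177   6  12  50]
0 [[246.8, 182.8], [246.8, 174.1], [244.1, 182.1], [244.1, 173.4], [252.4, 177.4], [252.6, 168.8], [249.8, 176.7], [249.9, 168.2]]
0.083 [[275.6, 190.2], [276.1, 181.3], [272.7, 189.4], [273.2, 180.6], [280.7, 184.4], [281.2, 175.7], [277.9, 183.7], [278.4, 175.0]]
```

```bash
python3 - <<'E'
from fit import *
P=[515.61,37.23,-1.18034]
for y in(-45,-30,-15,0,20,40): print(y,[w2px('scene',L2w((-5,y,z),P)).tolist() for z in(4,40)])
o=ctrl.get_obs();print('tcp',w2px('scene',o['tool_pos']))
I=cv2.imread('pics/f0.png');h=cv2.cvtColor(I,cv2.COLOR_BGR2HSV)
for v in range(166,204,3): print(v,' '.join('%3d/%3d/%3d'%tuple(h[v,u]) for u in range(244,290,4)))
E
```

```text
-45 [[275.4, 195.3], [276.1, 183.7]]
-30 [[270.3, 194.0], [270.9, 182.4]]
-15 [[265.3, 192.7], [265.8, 181.2]]
0 [[260.4, 191.4], [260.7, 179.9]]
20 [[253.8, 189.7], [254.1, 178.2]]
40 [[247.4, 188.0], [247.5, 176.6]]
tcp [252.8 179.5]
166  12/ 13/ 96  30/  3/ 93   0/  6/ 79  94/ 33/ 54  98/ 30/137 102/ 33/141  98/ 32/143  97/ 34/137  96/ 25/102  20/ 17/ 92  17/ 14/124   0/ 11/135
169  14/ 22/127 120/  3/ 98 150/  5/ 93  60/  3/ 90 102/ 34/ 98  99/ 33/107 102/ 29/114 103/ 33/ 94 105/  5/ 99  19/ 13/163  19/ 14/145   0/ 12/124
172  15/ 14/149  20/  6/136  15/ 13/118  11/ 12/168   0/  2/124  98/ 19/105 105/ 15/101  78/ 11/118  11/ 14/142  21/ 11/159  15/ 12/131   4/ 16/114
175  18/ 14/180   8/ 17/185   4/ 15/123  17/ 14/164  13/ 15/158  20/  9/162  11/ 13/160  19/ 13/156  30/  9/142  14/ 31/162  11/ 18/157 174/ 11/116
178  23/ 13/162   3/ 17/138   7/ 20/115  15/ 10/154  15/ 13/158  11/ 13/161  13/ 14/159  19/ 13/155   9/ 80/173  11/141/154  11/ 17/119  15/ 13/116
181  21/ 13/139   0/ 13/117   5/ 14/113  13/ 13/138  15/ 10/153  21/ 11/159  17/ 14/159  13/ 12/152  10/154/149  10/121/120 
[... 359 characters left out ...]
   0/  4/128  13/ 13/135  10/ 11/143  25/ 11/138  12/ 12/110  14/ 38/154  23/ 13/160  30/ 13/159  18/ 22/174
193  20/ 10/147   8/  8/124  15/  5/105 176/ 12/146  12/  9/142   0/  9/145   8/  9/118 174/ 17/ 76  30/ 13/160  20/ 14/162  24/ 16/159  25/ 18/157
196   6/ 10/123  12/ 10/127   0/  4/126  18/  9/146   6/  9/143   6/  9/141  23/  7/138  30/  9/111  25/ 17/161  23/ 13/159  23/ 14/147  21/ 16/158
199  10/  6/127  20/ 10/154  10/ 10/156  18/  8/155  15/  7/147  18/  9/142 173/  8/122   0/  2/112  30/ 11/136  20/ 15/157  27/ 14/160  27/ 15/158
202   0/  8/131   8/  7/145   8/  7/144   9/ 12/153  11/ 13/162   0/  6/139   8/  9/115  40/ 11/ 68  10/ 10/ 80   0/  6/125  24/ 10/133  40/ 12/125
```

The tab hasn't moved: orange is still at (275–281,177–189), where an open shutter would be. The fingertips evidently sit higher than the reported TCP and passed over the tab. Go back and repeat lower, and farther out in x to clear the housing.

```bash
python3 -m jog '[0.0036,-0.0146,0,0,0,0,1, 0.0036,-0.0146,0,0,0,0,1, -0.0058,-0.0014,-0.0222,0,0,0,1, 0,0,-0.0222,0,0,0,1, 0,0,-0.0222,0,0,0,1, 0,0,-0.0222,0,0,0,1, 0,0,-0.0222,0,0,0,1, 0,0,0,0,0,0,1]' >/dev/null; python3 where.py|head -1
python3 -m jog '[-0.0039,0.0155,0,0,0,0,1, -0.0039,0.0155,0,0,0,0,1, -0.0019,0.0078,0,0,0,0,1, -0.0019,0.0078,0,0,0,0,1, 0,0,0,0,0,0,1, 0,0,0,0,0,0,1, 0,0,0,0,0,0,1, 0,0,0,0,0,0,1]' >/dev/null; python3 where.py|head -1
python3 - <<'E'
from fit import *
P=[515.61,37.23,-1.18034]
I=get_image('scene');o=ctrl.get_obs();p=o['tool_pos'];print('tcp',w2px('scene',p))
x0,y0,s=240,120,8
im=cv2.resize(I[y0:y0+75,x0:x0+95,::-1],None,fx=s,fy=s,interpolation=cv2.INTER_CUBIC)
def dot(q,c):
    u=(w2px('scene',q)-[x0,y0]+.5)*s;cv2.circle(im,(int(u[0]),int(u[1])),3,c,-1)
from scipy.spatial.transform import Rotation as Ro
q=o['ee_rot'];M=Ro.from_quat([q[1],q[2],q[3],q[0]]).as_matrix()
for h_ in(0,10,20,30,40,60): dot(p+M@np.array([0,-h_,0]),(0,255,0) if h_ else (0,0,255))
for a in(-17,17):
  for z in(42,68): dot(L2w((-23+a,-58,z),P),(255,0,255))
cv2.imwrite('pics/f1.png',im)
E
```

```text
t 33.47 lane [ -31.7 -102.6   76.7] F lane [-0.3 -0.7 -1. ] w 0.3
t 34.13 lane [-31.2 -96.7  29.7] F lane [ 0.1  0.6 -0.5] w 0.0
tcp [290.4 196.3]
```

View pics/f1.png

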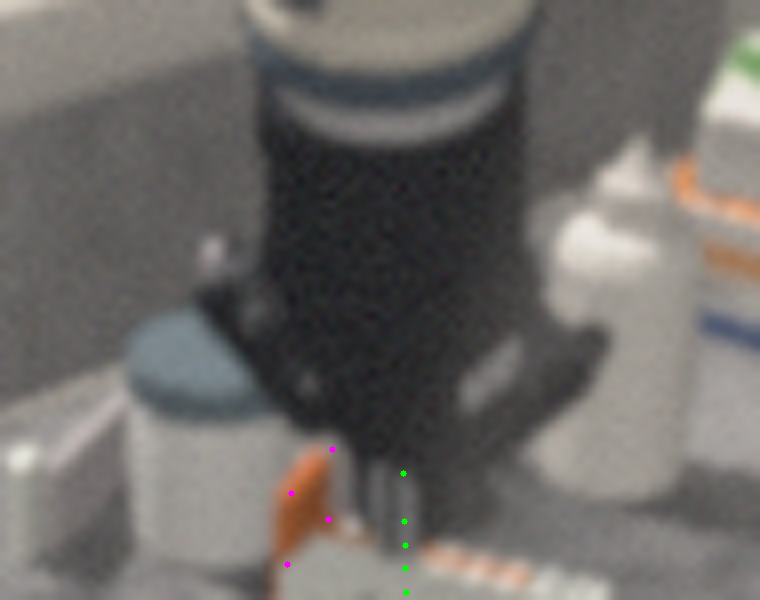

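The blue jar is upright in the lane (lid 190,360) and the shutter still open (tab 305,500). The closed fingertips end near (395,548), about 18 mm above the reported TCP, so at this height they face the tab squarely. Push, and watch the force.

```bash
python3 -m jog '[0,0,0.004,0,0,0,1, 0,0,0.004,0,0,0,1, 0,0,0.004,0,0,0,1, 0,0,0.004,0,0,0,1, 0,0,0.004,0,0,0,1, 0,0,0.004,0,0,0,1, 0,0,0.004,0,0,0,1, 0,0,0.004,0,0,0,1]' >/dev/null; python3 where.py|head -1
cat > tab.py <<'E'
from fit import *
P=[515.61,37.23,-1.18034]
h=cv2.cvtColor(get_image('scene'),cv2.COLOR_RGB2HSV)
m=((h[...,0]<18)&(h[...,1]>110)&(h[...,2]>80))[150:205,225:300].astype(np.uint8)
k,l,st,c=cv2.connectedComponentsWithStats(m)
for i in range(1,k):
    if st[i,4]>5: print('orange',(st[i]+[225,150,0,0,0]).tolist())
E
python3 tab.py
```

```text
t 34.85 lane [-31.3 -65.6  29.1] F lane [-0.4 -1.7  1. ] w 0.1
orange [272, 183, 3, 13, 22]
```

```bash
python3 -m jog '[0,0,0.005,0,0,0,1, 0,0,0.005,0,0,0,1, 0,0,0.005,0,0,0,1, 0,0,0.005,0,0,0,1, 0,0,0.005,0,0,0,1, 0,0,0.005,0,0,0,1, 0,0,0.005,0,0,0,1, 0,0,0.005,0,0,0,1]' >/dev/null; python3 where.py|head -1; python3 tab.py
python3 -m jog '[0,0,0.005,0,0,0,1, 0,0,0.005,0,0,0,1, 0,0,0.005,0,0,0,1, 0,0,0.005,0,0,0,1, 0,0,0.003,0,0,0,1, 0,0,0.002,0,0,0,1, 0,0,0.002,0,0,0,1, 0,0,0.002,0,0,0,1]' >/dev/null; python3 where.py|head -1; python3 tab.py
```

```text
t 35.57 lane [-31.3 -24.7  29.2] F lane [-2.7 -1.5  0.8] w 0.1
orange [258, 181, 18, 15, 171]
t 36.28 lane [-31.3   3.8  29.2] F lane [-1.8 -2.   0.6] w -0.0
orange [248, 178, 28, 18, 287]
```

```bash
python3 -m jog '[0,0,0.001,0,0,0,1, 0,0,0.001,0,0,0,1, 0,0,0.001,0,0,0,1, 0,0,0,0,0,0,1, 0,0,0,0,0,0,1, 0,0,0,0,0,0,1, 0,0,0,0,0,0,1, 0,0,0,0,0,0,1]' >/dev/null; python3 where.py|head -1
python3 -m jog '[0,0,0.001,0,0,0,1, 0,0,0.001,0,0,0,1, 0,0,0,0,0,0,1, 0,0,0,0,0,0,1, 0,0,0,0,0,0,1, 0,0,0,0,0,0,1, 0,0,0,0,0,0,1, 0,0,0,0,0,0,1]' >/dev/null; python3 where.py|head -1; python3 tab.py
```

```text
t 37.0 lane [-31.3   6.8  29.3] F lane [-0.4 -1.2  0.5] w -0.2
t 37.67 lane [-31.3   8.8  29.3] F lane [-0.2 -0.5 -0.5] w 0.1
orange [246, 177, 30, 19, 304]
```

```bash
python3 -m jog '[0,0,0.001,0,0,0,1, 0,0,0,0,0,0,1, 0,0,0,0,0,0,1, 0,0,0,0,0,0,1, 0,0,0,0,0,0,1, 0,0,0,0,0,0,1, 0,0,0,0,0,0,1, 0,0,0,0,0,0,1]' >/dev/null; python3 where.py|head -1
```

```text
t 38.38 lane [-31.3   9.8  29.2] F lane [-0.9 -0.6  0.7] w 0.2
```

```bash
python3 -m jog '[0,0,0.001,0,0,0,1, 0,0,0.001,0,0,0,1, 0,0,0,0,0,0,1, 0,0,0,0,0,0,1, 0,0,0,0,0,0,1, 0,0,0,0,0,0,1, 0,0,0,0,0,0,1, 0,0,0,0,0,0,1]' >/dev/null; python3 where.py|head -1
python3 -m jog '[0,0,0.001,0,0,0,1, 0,0,0,0,0,0,1, 0,0,0,0,0,0,1, 0,0,0,0,0,0,1, 0,0,0,0,0,0,1, 0,0,0,0,0,0,1, 0,0,0,0,0,0,1, 0,0,0,0,0,0,1]' >/dev/null; python3 where.py|head -1;python3 tab.py
```

```text
t 39.05 lane [-31.3  11.9  29.3] F lane [-1.6 -0.5  0.3] w 0.0
t 39.72 lane [-31.3  12.4  29.2] F lane [-0.4 -3.7  1.5] w -0.1
orange [245, 177, 30, 19, 315]
```

```bash
python3 -m jog '[0,0,0.001,0,0,0,1, 0,0,0.001,0,0,0,1, 0,0,0,0,0,0,1, 0,0,0,0,0,0,1, 0,0,0,0,0,0,1, 0,0,0,0,0,0,1, 0,0,0,0,0,0,1, 0,0,0,0,0,0,1]' >/dev/null; python3 where.py|head -1;python3 tab.py
```

```text
t 40.43 lane [-31.3  12.8  28.9] F lane [-2.1 -8.1  3.8] w -0.0
orange [245, 178, 30, 18, 312]
```

Hard stop reached. Release sideways, lift clear and check.

```bash
python3 -m jog '[0,0,-0.003,0,0,0,1, 0,0,-0.008,0,0,0,1, 0,0,-0.008,0,0,0,1, 0.0048,-0.0194,0,0,0,0,1, 0.0048,-0.0194,0,0,0,0,1, 0.006,-0.0243,0,0,0,0,1, 0.006,-0.0243,0,0,0,0,1, 0.006,-0.0243,0,0,0,0,1]' >/dev/null
python3 -m jog '[-0.025,-0.006,0,0,0,0,1, -0.025,-0.006,0,0,0,0,1, -0.025,-0.006,0,0,0,0,1, -0.025,-0.006,0,0,0,0,1, -0.025,-0.006,0,0,0,0,1, -0.025,-0.006,0,0,0,0,1, -0.025,-0.006,0,0,0,0,1, 0,0,0,0,0,0,1]' >/dev/null
python3 where.py|head -1; python3 tab.py
python3 - <<'E'
from h import *
snap('scene','fin.png',(140,90,340,240),4);
E
```

```text
t 41.82 lane [-214.7   -3.7  142.8] F lane [-0.8 -0.3 -0.8] w 0.0
orange [245, 170, 30, 26, 369]
```

Pictures are used up, so I'll check the lids numerically.

```bash
python3 - <<'E'
from fit import *
P=[515.61,37.23,-1.18034];c,s=np.cos(P[2]),np.sin(P[2])
I=get_image('top');h=cv2.cvtColor(I,cv2.COLOR_RGB2HSV)
B=(h[...,2]<50);U=(h[...,0]>92)&(h[...,0]<115)&(h[...,1]>45)&(h[...,2]>70);G=(h[...,0]>65)&(h[...,0]<92)&(h[...,1]>70);O=(h[...,0]<16)&(h[...,1]>130)&(h[...,2]>100)
for n,m,z in(('black',B,66),('blue',U,76),('green',G,78),('orange',O,60)):
    k,l,st,ce=cv2.connectedComponentsWithStats(m.astype(np.uint8))
    for i in range(1,k):
        if st[i,4]>12 and 120<ce[i][1]<260 and 100<ce[i][0]<400:
            w=px2w('top',*ce[i],z);d=w[:2]-P[:2]
            print(n,st[i].tolist(),w,'lane',(c*d[0]+s*d[1]).round(1),(-s*d[0]+c*d[1]).round(1))
E
```

```text
black [314, 140, 25, 23, 276] [549.3 -51.8  66. ] lane 95.2 -2.7
black [210, 165, 16, 24, 49] [475.6 269.   66. ] lane -229.6 51.2
black [387, 208, 4, 48, 60] [ 317.3 -227.9   66. ] lane 169.7 -284.3
black [139, 237, 17, 10, 46] [285.8 470.2  66. ] lane -487.9 -47.7
blue [186, 153, 27, 21, 132] [513.3 323.7  76. ] lane -265.8 106.9
blue [386, 155, 6, 23, 25] [ 503.7 -234.2   76. ] lane 246.5 -114.3
blue [183, 217, 23, 17, 44] [335.8 335.8  76. ] lane -344.5 -52.6
green [143, 159, 21, 20, 210] [499.9 460.   78. ] lane -396.9 146.4
orange [392, 149, 17, 29, 147] [ 518.8 -268.7   60. ] lane 284.1 -113.5
orange [280, 153, 20, 27, 76] [515.8  55.4  60. ] lane -16.7 7.1
```

```bash
python3 - <<'E'
from fit import *
P=[515.61,37.23,-1.18034]
def g(I):
    h=cv2.cvtColor(I,cv2.COLOR_BGR2HSV);m=(h[...,0]>65)&(h[...,0]<92)&(h[...,1]>70)
    k,l,st,c=cv2.connectedComponentsWithStats(m.astype(np.uint8))
    return [(c[i].round(1).tolist(),st[i,4]) for i in range(1,k) if st[i,4]>100]
a=cv2.resize(cv2.imread('pics/t1.png'),(512,384),interpolation=cv2.INTER_AREA);b=get_image('top')[:,:,::-1].copy()
print('green',g(a),g(b))
d=cv2.absdiff(a,b).max(2)
for n,(x,y) in dict(green=(154,169),drop=(178,158),bottle=(358,176)).items(): print(n,d[y-12:y+12,x-10:x+10].mean().round(1))
S=get_image('scene');h=cv2.cvtColor(S,cv2.COLOR_RGB2HSV)
for n,m in(('blue',(h[...,0]>92)&(h[...,0]<118)&(h[...,1]>50)&(h[...,2]>70)),('black',h[...,2]<60)):
    k,l,st,c=cv2.connectedComponentsWithStats(m.astype(np.uint8))
    for i in range(1,k):
        if st[i,4]>60 and st[i,0]>200: print(n,st[i].tolist(),c[i].round(1))
for n,x,r,z0,z1 in(('blue',37,30.5,60,76),('black',100,35.5,52,66)):
    q=np.array([w2px('scene',L2w((x+r*np.cos(t),r*np.sin(t),z),P)) for t in np.arange(0,6.3,.1) for z in(z0,z1)]);print(n,'expected box',q.min(0),q.max(0))
E
```

```text
green [([59.9, 140.8], np.int32(184)), ([152.9, 168.3], np.int32(233))] [([57.4, 141.5], np.int32(261)), ([152.0, 167.4], np.int32(213))]
green 17.3
drop 44.0
bottle 12.2
blue [216, 321, 46, 47, 1088] [239.2 344.2]
black [374, 55, 61, 44, 1306] [405.9  80.3]
black [399, 108, 18, 8, 84] [407.4 111.1]
black [384, 146, 37, 9, 166] [400.  150.6]
black [267, 155, 20, 11, 105] [279.1 159. ]
blue expected box [256.4 157. ] [278.8 172.2]
black expected box [264.  151.4] [288.8 166.4]
```

```bash
python3 -m jog '[-0.025,-0.006,0,0,0,0,1, -0.025,-0.006,-0.02,0,0,0,1, -0.025,-0.006,-0.02,0,0,0,1, -0.025,-0.006,-0.02,0,0,0,1, -0.025,-0.006,-0.02,0,0,0,1, -0.025,-0.006,-0.02,0,0,0,1, -0.025,-0.006,-0.02,0,0,0,1, 0,0,0,0,0,0,1]' >/dev/null
python3 - <<'E'
from fit import *
h=cv2.cvtColor(get_image('scene'),cv2.COLOR_RGB2HSV)
m=((h[...,0]>85)&(h[...,0]<125)&(h[...,1]>25)&(h[...,2]>60))[145:185,240:300]
v,u=np.nonzero(m);print('blue lid scene',len(u),u.min()+240,u.max()+240,v.min()+145,v.max()+145)
a=cv2.resize(cv2.imread('pics/t1.png'),(512,384),interpolation=cv2.INTER_AREA);b=get_image('top')[:,:,::-1].copy()
for n,(x,y) in dict(green=(154,169),drop=(178,158),bottle=(358,176)).items():
    T=a[y-10:y+10,x-8:x+8];r=cv2.matchTemplate(b[y-20:y+20,x-18:x+18],T,cv2.TM_CCOEFF_NORMED);_,mx,_,l=cv2.minMaxLoc(r);print(n,round(mx,2),l[0]-10,l[1]-10)
hb=cv2.cvtColor(b,cv2.COLOR_BGR2HSV);m=((hb[...,0]>92)&(hb[...,0]<115)&(hb[...,1]>40)&(hb[...,2]>70))[140:200,275:340]
v,u=np.nonzero(m);w=px2w('top',u.mean()+275,v.mean()+140,76) if len(u) else None;print('blue top',len(u),w)
E
python3 where.py|head -1
```

```text
blue lid scene 234 256 278 158 171
green 0.99 0 0
drop 1.0 0 0
bottle 0.95 1 0
blue top 0 None
t 42.83 lane [-391.4 -124.3  141.2] F lane [-0.  -0.1  1.3] w 0.3
```

```bash
python3 -c "
from bench import ctrl
print(ctrl.close_job())"
```

```text
the job is handed in; nothing more can be done
None
```

I loaded the lane in the order asked and handed the job in at about 43 s. I pushed the black-lidded jar low to the end stop (contact at 4.5 N) and the blue-lidded jar in behind it (6.8 N). Then I pushed the orange shutter closed until it hit its stop (8 N, no further travel). The arm then moved clear.

**What went wrong:** my first shutter push missed. With the fingers closed, their tips sat about 18 mm above the reported TCP, so they passed over the tab without touching it. I repeated the push lower and it closed.

**Last checks:**
- **Scene camera:** the blue lid is within 1 px of where it should be, and the orange shutter spans the mouth as it should when closed. The black lid also fits its expected place.
- **Top camera:** the green-lidded jar and the dropper bottle show no shift. The white bottle matched with a 1 px offset (score 0.95); I put that down to shading, since the arm never came near it.
- **Not fully confirmed:** the colour check in the top view did not pick out the blue lid, and the black lid there read a few mm short of home. The final picture could not be viewed because the limit was reached, so these last checks rest on pixel measurements rather than a look.

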